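# Unlock a spares bin with its key and balance the sprung lid

## Task

Take the flat-bladed key from its stand, put it into the slotted screw at the side of the spares bin and turn the screw a quarter turn counter-clockwise until its tongue is clear of the lid, then put the key back upright in its stand. Now take the lid by its barrel grip, raise it past its balance point (52 degrees up) without letting it swing up to its stop, then ease it back and hold it still 5 to 10 degrees below the balance point; finish while still holding the lid there. Turn the screw only with the key, not with the gripper, and leave the tape measure, the V-block and the steel coupon where they are.

Things in the scene. Friction and masses are not known exactly. Their poses are not given: they have to be found in the camera images.
- bin: grey sheet-steel spares bin fixed to the bench, 170 mm deep (its x) x 220 mm wide (its y) x 80 mm high, with an aluminium lid. Origin: centre of its underside. Its -x axis points from the hinge to the front, where the lid's grip is (towards the robot, give or take 17 degrees); z up. The slotted screw is on its right side (-y) seen from the robot
- lid_barrel (a point): centre of the lid's steel grip barrel: a cylinder 18 mm in diameter, 26 mm long along the bin's y, with flat ends to pinch by closing along the bin's y (the lid may pivot between the pads). It stands 27 mm in front of the lid's edge on a tongue 14 mm wide, 8 mm thick; 86 mm above the bench when shut; arc radius 210 mm about the hinge. Frame turns with the lid; equals the bin's when shut
- lid_hinge (a point): point on the lid's hinge pin, 93 mm behind the bin's centre and 86 mm above the bench, midway along the pin; the pin runs along the bin's y
- lid (a joint): lid angle: 0 shut, grows as its front rises, stop at 1.5 rad. Lid 177 x 224 x 12 mm, 0.6 kg, on torsion springs. Balance at 0.90 rad (52 degrees): below it the lid falls shut by itself, above it springs up by itself. Light pull at the barrel: 0.7 N closing when shut, 0.2 N closing at 0.78, 0.4 N opening at 1.1 rad. With the screw's tongue over it the lid is blocked at about 0.02 rad
- screw_slot (a point): top centre of the captive screw's round steel head (25 mm in diameter) on an ear at the bin's right side, 108 mm above the bench, axis vertical. The slot, 7 mm wide, 9 mm deep, open at both ends, runs along this frame's y, in line with the locking tongue, which reaches 30 mm from the axis in +y. The frame turns with the screw
- screw (a joint): screw angle: at 0 its tongue points square across the lid's edge (bin's +y) and locks it; grows counter-clockwise seen from above, stop at 1.6 rad. The tongue is clear of the lid from 1.3 rad on (it then points to the bin's front). Starts at 0 to 0.3. Friction 0.03 N m; it stays where it is left
- stand: dark steel block 70 x 70 x 50 mm fixed on the bench, the key's stand. Origin: centre of its underside. In its top is a pocket 11 mm (its x) x 23 mm (its y) and 42 mm deep, the mouth chamfered 2 mm
- key: flat-bladed key, 91 mm long, about 0.09 kg, at first upright in the stand with its collar on the block's top. Origin: bottom end of the blade (15 mm above the bench in the stand); z up to the handle. Blade 4 mm thick (x) x 16 mm wide (y), 35 mm long; collar 32 mm in diameter at z = 35 to 41 mm; above it, to 91 mm, a black flat handle 12 mm thick (x) x 32 mm wide (y)
- tape_measure: tape measure, 32 x 82 x 60 mm, bystander; origin under its centre
- v_block: ground steel V-block, 60 x 40 x 34 mm, bystander; origin under its centre
- coupon_3: square steel coupon, 50 x 50 x 9 mm, bystander; origin under its centre
There are look-alikes about, which are no part of the job. Of the things that look like the key, the smallest one is meant. What is shaped like the stand but orange is not meant.

How it is judged:
By the outcome, as a careful person would: the job done as asked, in the order asked, and still so for the second after the job is handed in, while the arm keeps its last pose, push and grip.
It also fails if it takes over 64 s, if anything falls off the work surface, if the arm or the gripper's body presses on something with over 40 N, if the wrist force passes 120 N, or if a joint passes its speed limit or range.

## Robot

A 6-joint arm with a two-finger parallel gripper is mounted at the origin on the work surface; the furniture and walls round the work are solid. World frame = base frame: x ahead of the robot, y to its left, z up, the work surface at z = 0. Lengths are in m, angles in rad, forces in N, time in s.
With the tool pointing down it reaches from about 0.375 to 0.925 m from the base axis. Payload 5.7 kg.
Tool frame: the origin (TCP) lies midway between the tips of the shut fingers; the grasp point (between the pads) lies hold_point_z behind it (hold_point_z is the distance from the TCP to the grasp point, in m); z points along the fingers, y is the direction in which the jaws open and shut (so a half turn about z gives the same grasp; the last joint's range is limited). The gripper opens to 88 mm and grips with 3 to 60 N. Pads are 20 mm wide; open, the fingers measure 115 mm over their backs; the gripper's body (75 mm by 178 mm) begins 61 mm behind the grasp point.
Start: joints at [-1.336, 0.359, 1.51, -0, 1.272, -0.115], TCP at [0.206, -0.564, 0.196] pointing down, gripper open.
Joint ranges: [-2.97, 2.97], [-1.01, 2.36], [0.21, 2.38], [-0.96, 4.11], [0.2, 2.71], [-2.98, 2.98]. Speed limits (rad/s): [2.39, 2.39, 3.14, 3.14, 3.14, 3.14].

## Interface

Orientations are given as a unit quaternion [x, y, z, w].
In Python, from bench import sense, grab_frame, camera_params, close_job, hold_point_z gives the robot as it stands. The module is installed in compiled form; this text tells all that it offers.
- The arm moves only by the tool move_arm, never from a script. Its argument "rows" is a list of rows, each a list of 3 entries, a list of its own where there are three numbers: the turn, a rotation vector about the world's x, y, z normalised to -1 to 1, where 1 is 1.5 rad, then the shift along the world's x, y, z normalised to -1 to 1, where 1 is 0.5 m, then the opening in per cent of the stroke, from 0 (shut) to 100 (fully open). A call has 1 to 20 rows; each row is the pose to reach, as a shift and turn from the pose commanded when the call began; what a row does not reach only later rows make up. A row lasts 1/8 s, in which the tool goes at most 62.5 mm and 10.7 degrees, less where a joint would pass 70% of its speed; a pose out of reach is approached as far as the arm can. A call with a number of a shift or a turn outside -1 to 1 is refused whole. A call with a gripper value outside its range is refused whole. The fingers move at their own pace and stop on an object; "newtons" is the grip in N (left out, the last holds). Time passes only in rows, so rows that repeat a pose let the fingers close. It gives the time, the measured TCP pose, the force and the opening at its end, in the units of the state.
- sense(): the state, without advancing time (a new reading comes with each control period).
- grab_frame(name): name is "scene" or "top" or "wrist"; returns the picture (480x640x3 uint8, red, green, blue); there is no depth.
- camera_params(name): a dict with "fx", "fy", "cx", "cy" (pixels), "extrinsics" (4x4, takes a point from camera to world coordinates); the wrist camera has in their place "hand_eye" (4x4, takes a point from camera to tool coordinates, whose origin is the TCP and whose axes are the flange's). Camera axes: x right, y down, z forward; pixel columns grow to the right and rows downward; lengths in m; the calibration is good to about 2 mm. A picture is of the moment at which its call begins: read the wrist's pose just before it. camera_params takes no time and is no camera call.
- close_job(): hands the job in, once; it reports no verdict.
The state is a dict: "time_s": time; "joint_positions": joint angles; "joint_vel": joint speeds; "joint_torque": joint torques, N m; "eef_pos": TCP position; "ee_rot": TCP orientation; "force": force on the tool from outside, world axes, zero at the start; "ft_torque": the same for the moment, N m; "gripper_width": finger opening in m.
Only numpy, scipy, OpenCV 4.12 (cv2) and the standard library are available. Lean on these libraries where they do the work, as an engineer would, in place of code of your own. Each camera call takes 0.05 s, during which the arm holds its last target.

## Working session

There is one attempt and no reset: what is moved stays moved. The work goes in short steps, Python scripts to look and compute and a tool call to move; the robot and the scene stay as the last step left them, time stands still between calls to the robot, and variables do not carry over. Pictures are saved under pics/ and viewed, and the job is handed in when it is done.

Besides the shell and the picture viewer there is one more tool, called after "Emit:" by a JSON object that holds its "method" and its "body", one argument or row to a line. move_arm: Moves the arm, as the interface text tells. Scaled input: -1 to 1 covers 0.5 m each way for a shift and 1.5 rad each way for a turn. Its arguments: {"type":"object","properties":{"rows":{"type":"array"},"newtons":{"type":"number"}},"required":["rows"]}

```bash
mkdir -p pics; ls; python3 - <<'E'
from bench import *
import cv2,json
print(sense()); print(hold_point_z() if callable(hold_point_z) else hold_point_z)
for n in ["scene","top","wrist"]:
    p=camera_params(n); print(n,p)
    cv2.imwrite(f"pics/{n}0.png",grab_frame(n)[:,:,::-1])
E
```

```text
pics
{'time_s': 0.0, 'joint_positions': array([-1.33609363e+00,  3.59493873e-01,  1.51141130e+00, -9.93190221e-06,
        1.27251253e+00, -1.15106454e-01]), 'joint_vel': array([ 0.00069816,  0.00080496, -0.0023709 , -0.00101437,  0.00025149,
       -0.00010283]), 'joint_torque': array([ 4.91581814e-04, -5.15376377e+01, -2.70722651e+01,  6.74262713e-02,
        3.49566818e-02, -1.43422099e-04]), 'eef_pos': array([ 0.20544456, -0.56294866,  0.19512432]), 'ee_rot': array([ 9.84742484e-01,  1.74015537e-01, -5.92714222e-05, -9.10607158e-04]), 'force': array([-0.04186062,  0.28185084,  0.60899652]), 'ft_torque': array([-0.03276038, -0.03064625,  0.02378808]), 'gripper_width': 0.087939729092857}
0.0187
scene {'fx': 493.6631486958275, 'fy': 493.6631486958275, 'cx': 324.7212093071512, 'cy': 235.07593885234073, 'extrinsics': array([[-0.79547505, -0.33630196,  0.5041036 , -0.03665161],
       [-0.60594317,  0.43150147, -0.66831082,  0.70724901],
       [ 0.00723279, -0.83708272, -0.54702853,  0.73021104],
       [ 0.        ,  0.        ,  0.        ,  1.        ]])}
top {'fx': 543.6027684089057, 'fy': 543.6027684089057, 'cx': 319.27881265594345, 'cy': 238.98552130858332, 'extrinsics': array([[ 0.02663103, -0.99673021,  0.07628674,  0.45496146],
       [-0.99960148, -0.02583739,  0.0113717 , -0.10107369],
       [-0.00936346, -0.07655918, -0.99702107,  1.23587966],
       [ 0.        ,  0.        ,  0.        ,  1.        ]])}
wrist {'fx': 339.375862879995, 'fy': 339.375862879995, 'cx': 319.9284930491343, 'cy': 239.56185205900908, 'hand_eye': array([[ 6.15915304e-05, -9.56909536e-01, -2.90386185e-01,
         8.10675830e-02],
       [ 9.99999986e-01,  1.04476375e-04, -1.32178844e-04,
         1.12392482e-03],
       [ 1.56821693e-04, -2.90386173e-01,  9.56909529e-01,
        -1.89184432e-01],
       [ 0.00000000e+00,  0.00000000e+00,  0.00000000e+00,
         1.00000000e+00]])}
```

View pics/scene0.png

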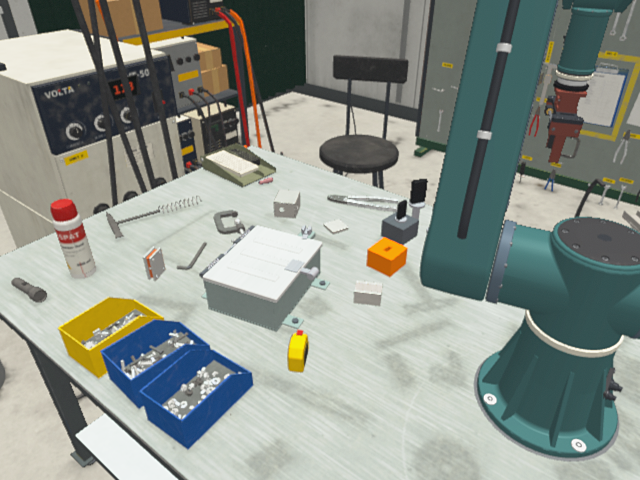

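View pics/top0.png

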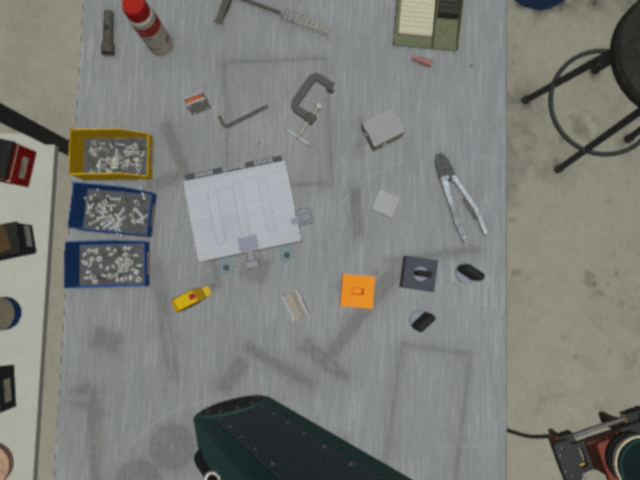

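View pics/wrist0.png

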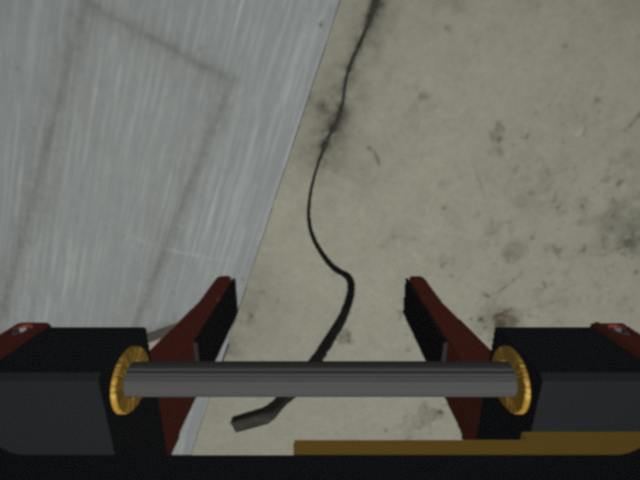

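Candidates in the top picture: the key-likes at (422,273) in the dark block, (468,272) and (423,321) standing free; stand-likes are the dark block at (419,273) and the orange one at (358,291). The key in the dark block should be the one meant, so I check it with close crops.

```bash
python3 - <<'E'
import cv2
t=cv2.imread("pics/top0.png"); s=cv2.imread("pics/scene0.png")
a=cv2.resize(t[240:340,330:500],None,fx=4.6,fy=4.6,interpolation=cv2.INTER_CUBIC); cv2.imwrite("pics/c1.png",a)
a=cv2.resize(t[145:275,175:325],None,fx=4.6,fy=4.6,interpolation=cv2.INTER_CUBIC); cv2.imwrite("pics/c2.png",a)
a=cv2.resize(s[170:310,270:440],None,fx=4.2,fy=4.2,interpolation=cv2.INTER_CUBIC); cv2.imwrite("pics/c3.png",a)
E
```

```text
(no output)
```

View pics/c1.png

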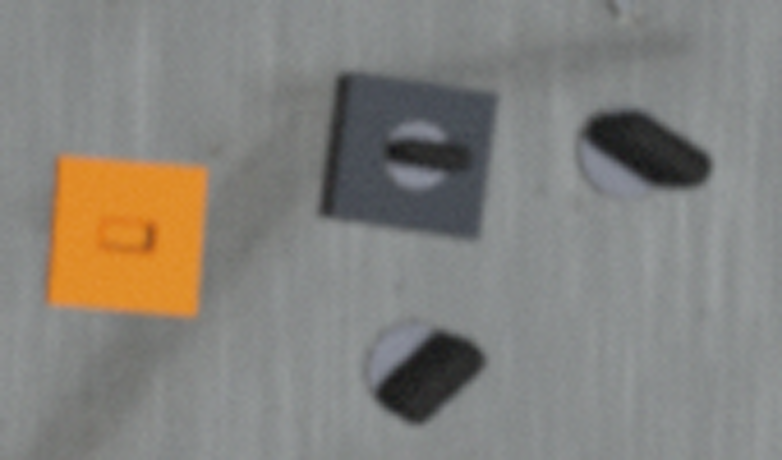

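View pics/c2.png

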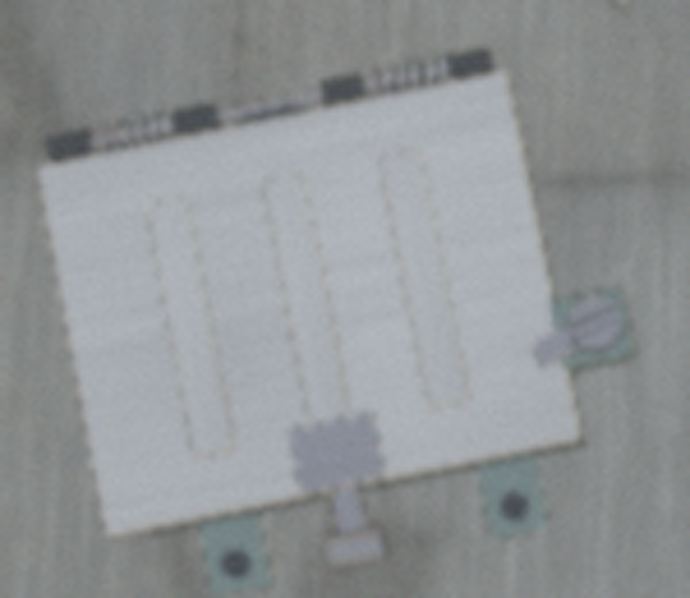

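View pics/c3.png

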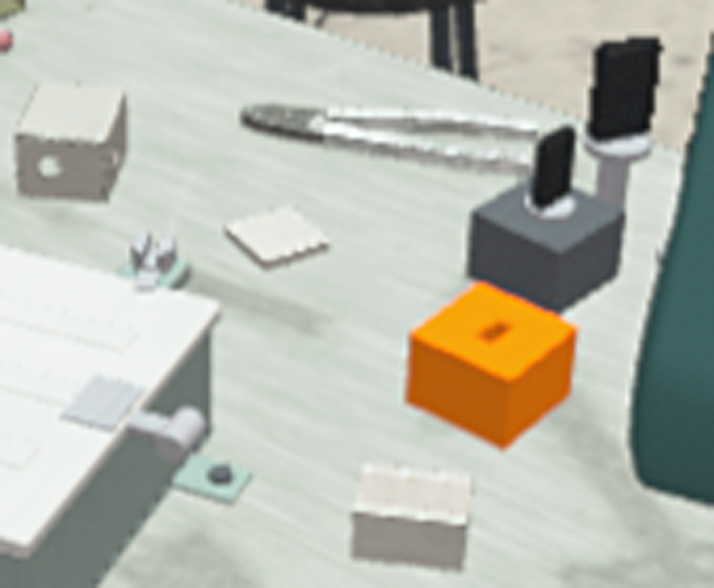

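The crops confirm the choice: the key in the dark block (its collar and handle are the smallest of the three) is at top-image (421,272). The orange block at (358,291) has an empty pocket and isn't meant. The screw head is at about (304,215), with its tongue pointing left and down over the lid.

```bash
cat > h.py <<'E'
import numpy as np, cv2
from bench import *
from scipy.spatial.transform import Rotation as R
def cam(n,st=None):
    p=camera_params(n)
    K=np.array([[p['fx'],0,p['cx']],[0,p['fy'],p['cy']],[0,0,1]])
    if 'extrinsics' in p: return K,p['extrinsics']
    st=st or sense(); T=np.eye(4); T[:3,:3]=R.from_quat(st['ee_rot']).as_matrix(); T[:3,3]=st['eef_pos']
    return K,T@p['hand_eye']
def px2w(K,E,uv,z):
    d=E[:3,:3]@np.linalg.inv(K)@np.array([*uv,1.]); o=E[:3,3]
    return o+d*(z-o[2])/d[2]
def w2px(K,E,P):
    P=np.atleast_2d(P); c=(P-E[:3,3])@E[:3,:3]; q=c@K.T
    return q[:,:2]/q[:,2:]
def bar(st=None):
    st=st or sense(); Rm=R.from_quat(st['ee_rot']).as_matrix()
    print("t %.2f pos %s psi %.2f tilt %.3f F %s T %s w %.4f q %s"%(st['time_s'],np.round(st['eef_pos'],4),np.degrees(np.arctan2(Rm[1,0],Rm[0,0])),np.degrees(np.arccos(-Rm[2,2])),np.round(st['force'],1),np.round(st['ft_torque'],2),st['gripper_width'],np.round(st['joint_positions'],2)))
def grab(n,f):
    st=sense(); K,E=cam(n,st); im=grab_frame(n); cv2.imwrite("pics/"+f,im[:,:,::-1]); np.savez("pics/"+f+".npz",K=K,E=E); bar(st); return im,K,E
E
python3 - <<'E'
from h import *
K,E=cam("top")
c=lambda u,v,o:(u/4.6+o[0],v/4.6+o[1])
o1=(330,240);o2=(175,145)
for n,u,v,o,z in [("stTL",347,75,o1,.05),("stTR",497,95,o1,.05),("stBR",480,238,o1,.05),("stBL",336,215,o1,.05),("collar",418,156,o1,.056),
 ("screw",596,322,o2,.108),("tongue",540,352,o2,.100),("lidBL",42,170,o2,.092),("lidBR",505,72,o2,.092),("lidFR",580,440,o2,.092),("lidFL",110,535,o2,.092),("barrel",355,548,o2,.095),("barL",328,548,o2,.09),("barR",383,548,o2,.09)]:
    print(n,px2w(K,E,c(u,v,o),z).round(4))
E
```

```text
stTL [ 0.5127 -0.2763  0.05  ]
stTR [ 0.5051 -0.3473  0.05  ]
stBR [ 0.4375 -0.34    0.05  ]
stBL [ 0.4465 -0.2721  0.05  ]
collar [ 0.4752 -0.3093  0.056 ]
screw [ 0.5907 -0.0561  0.108 ]
tongue [ 0.5772 -0.0306  0.1   ]
lidBL [0.657  0.2034 0.092 ]
lidBR [ 0.7083 -0.0099  0.092 ]
lidFR [ 0.538  -0.0497  0.092 ]
lidFL [0.4887 0.1644 0.092 ]
barrel [0.4857 0.0514 0.095 ]
barL [0.4855 0.0645 0.09  ]
barR [0.4861 0.0392 0.09  ]
```

Emit:
{"method": "move_arm", "body": {
  "rows": [
    [[0, 0, 0.1], [0.05, 0.05, 0.16], 60],
    [[0, 0, 0.25], [0.15, 0.15, 0.2], 60],
    [[0, 0, 0.37], [0.25, 0.25, 0.2], 60],
    [[0, 0, 0.49], [0.35, 0.35, 0.2], 60],
    [[0, 0, 0.61], [0.45, 0.43, 0.2], 60],
    [[0, 0, 0.741], [0.54, 0.508, 0.15], 60],
    [[0, 0, 0.741], [0.54, 0.508, 0.08], 60],
    [[0, 0, 0.741], [0.54, 0.508, 0.08], 60],
    [[0, 0, 0.741], [0.54, 0.508, 0.08], 60]
  ],
  "newtons": 25
}}

```text
time_s: 1.27
eef_pos: [0.4753, -0.31, 0.2362]
ee_rot: [0.745, 0.667, -0.0, -0.0]
force: [-0.2, -0.8, 0.3]
gripper_width: 0.0528
```

```bash
python3 - <<'E'
from h import *
im,K,E=grab("wrist","w1.png")
for n,P in [("stand",(.475,-.309,.05)),("keytop",(.475,-.309,.106))]: print(n,w2px(K,E,P))
E
```

```text
t 1.27 pos [ 0.4753 -0.31    0.2362] psi 83.74 tilt 0.047 F [-0.2 -0.8  0.3] T [-0.03 -0.05  0.02] w 0.0528 q [-0.7   0.28  1.53 -0.    1.34 -0.59]
stand [[318.33762948 209.41721513]]
keytop [[318.01168696 221.30856635]]
```

View pics/w1.png

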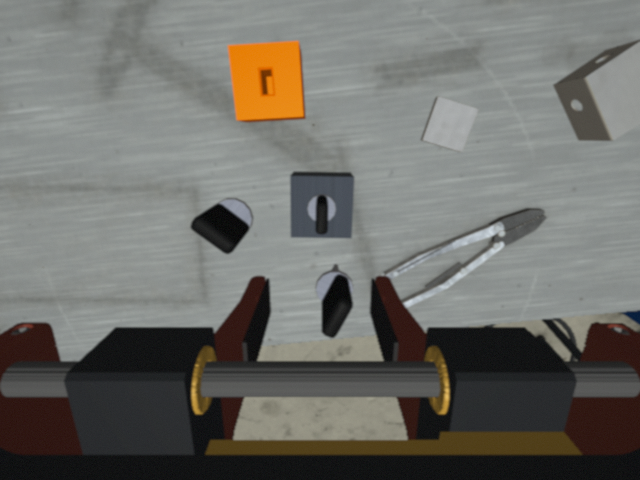

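```bash
python3 - <<'E'
from h import *
im=cv2.imread("pics/w1.png"); d=np.load("pics/w1.png.npz");K,E=d['K'],d['E']
a=cv2.resize(im[160:345,180:385],None,fx=3.8,fy=3.8,interpolation=cv2.INTER_CUBIC); cv2.imwrite("pics/c4.png",a)
Kt,Et=cam("top")
# key A handle top centre: triangulate
def tri(a,b):
    A=[];
    for (K_,E_,uv) in [(Kt,Et,a),(K,E,b)]:
        P=K_@np.linalg.inv(E_)[:3]
        A+= [uv[0]*P[2]-P[0],uv[1]*P[2]-P[1]]
    X=np.linalg.svd(np.array(A))[2][-1]; return X[:3]/X[3]
print("A top",tri((330+442/4.6,240+370/4.6),(220,238)))
print("A collar",tri((330+405/4.6,240+358/4.6),(232,215)))
print("small top",tri((330+438/4.6,240+156/4.6),(321,224)))
for z in [.0,.05]: print(px2w(K,E,(322,205),z), w2px(K,E,(0,0,0)))
T=sense(); 
for y in (-.0264,.0264):
    p=T['eef_pos']+R.from_quat(T['ee_rot']).apply([0.01,y,0]); print(w2px(K,E,p))
E
```

```text
A top [ 0.37983799 -0.31147651  0.11399682]
A collar [ 0.38132923 -0.30268452  0.0641981 ]
small top [ 0.47540124 -0.30885199  0.1122646 ]
[ 0.47882214 -0.31418848  0.        ] [[-163.75301676  -39.67059995]]
[ 0.47963704 -0.30443799  0.05      ] [[-163.75301676  -39.67059995]]
[[273.04742233 260.50477472]]
[[362.29656992 260.65726896]]
```

View pics/c4.png

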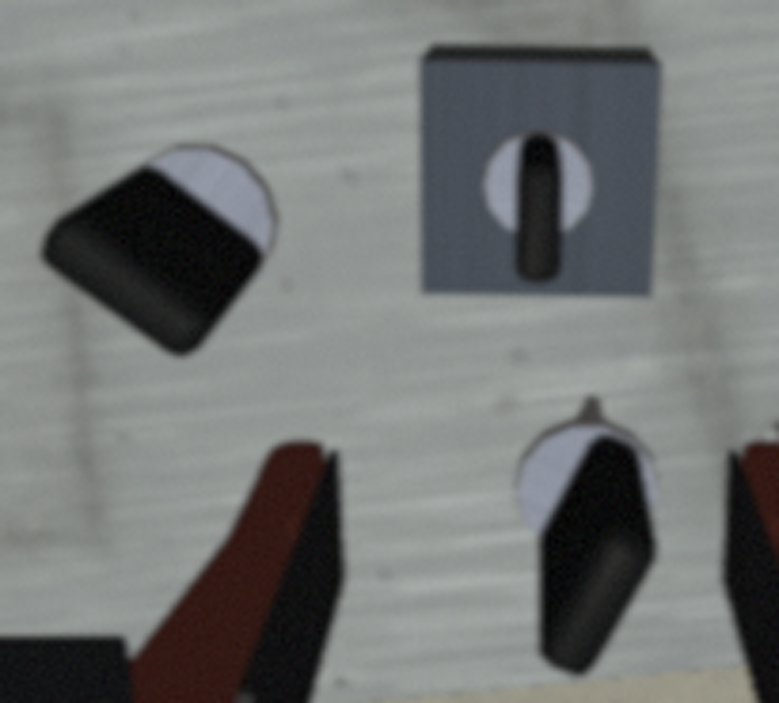

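Emit:
{"method": "move_arm", "body": {
  "rows": [
    [[0, 0, 0], [0.003, 0.004, -0.1], 60],
    [[0, 0, 0], [0.003, 0.004, -0.2], 60],
    [[0, 0, 0], [0.003, 0.004, -0.28], 60],
    [[0, 0, 0], [0.003, 0.004, -0.34], 60],
    [[0, 0, 0], [0.003, 0.004, -0.34], 60],
    [[0, 0, 0], [0.003, 0.004, -0.34], 0],
    [[0, 0, 0], [0.003, 0.004, -0.34], 0],
    [[0, 0, 0], [0.003, 0.004, -0.34], 0],
    [[0, 0, 0], [0.003, 0.004, -0.34], 0],
    [[0, 0, 0], [0.003, 0.004, -0.34], 0]
  ],
  "newtons": 30
}}

```text
time_s: 2.58
eef_pos: [0.4773, -0.3077, 0.0663]
ee_rot: [0.745, 0.667, -0.0, 0.0]
force: [-0.4, 0.3, 2.3]
gripper_width: 0.0116
```

```bash
python3 - <<'E'
from h import *
bar()
E
```

```text
t 2.58 pos [ 0.4773 -0.3077  0.0663] psi 83.74 tilt 0.028 F [-0.4  0.3  2.3] T [0.03 0.02 0.  ] w 0.0116 q [-0.69  0.46  1.72 -0.    0.96 -0.58]
```

Emit:
{"method": "move_arm", "body": {
  "rows": [
    [[0, 0, 0], [0, 0, 0.06], 0],
    [[0, 0, 0], [0, 0, 0.15], 0],
    [[0, 0, 0], [0, 0, 0.25], 0],
    [[0, 0, 0.1], [0.07, 0.09, 0.288], 0],
    [[0, 0, 0.2], [0.14, 0.18, 0.288], 0],
    [[0, 0, 0.3], [0.21, 0.27, 0.288], 0],
    [[0, 0, 0.41], [0.28, 0.36, 0.288], 0],
    [[0, 0, 0.41], [0.296, 0.382, 0.288], 0],
    [[0, 0, 0.41], [0.296, 0.382, 0.288], 0],
    [[0, 0, 0.41], [0.296, 0.382, 0.288], 0],
    [[0, 0, 0.41], [0.296, 0.382, 0.288], 0]
  ]
}}

```text
time_s: 3.95
eef_pos: [0.6243, -0.118, 0.21]
ee_rot: [0.509, 0.861, -0.0, -0.0]
force: [0.0, -0.5, -1.1]
gripper_width: 0.0121
```

```bash
python3 - <<'E'
from h import *
im,K,E=grab("wrist","w2.png")
print(w2px(K,E,(.5907,-.0561,.108)))
a=cv2.resize(im[60:260,220:420,::-1],None,fx=3,fy=3,interpolation=cv2.INTER_CUBIC); cv2.imwrite("pics/c5.png",a)
E
```

```text
t 3.95 pos [ 0.6243 -0.118   0.21  ] psi 118.84 tilt 0.033 F [ 0.  -0.5 -1.1] T [-0.   -0.07 -0.01] w 0.0121 q [-0.3   0.4   1.41 -0.    1.33 -0.8 ]
[[319.36212617 146.98327436]]
```

View pics/w2.png

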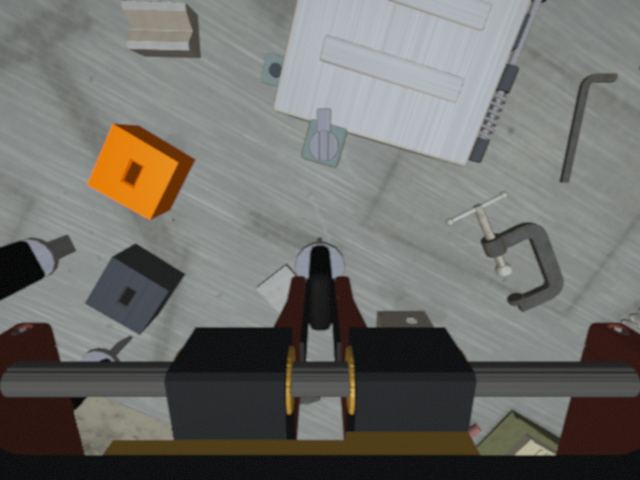

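View pics/c5.png

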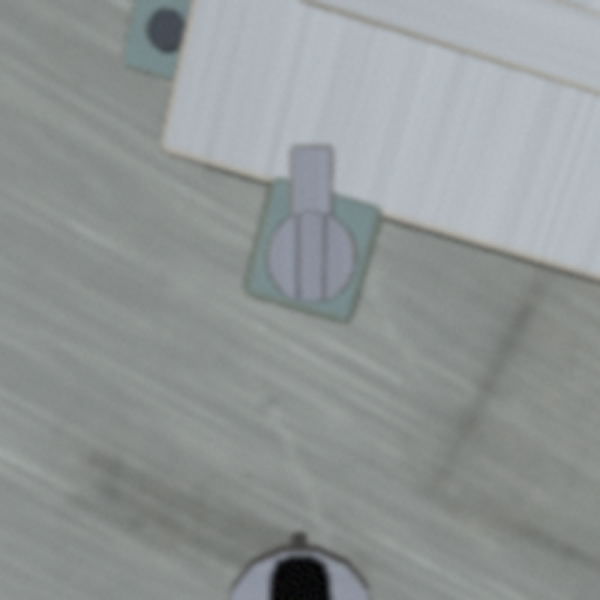

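```bash
python3 - <<'E'
from h import *
p=camera_params("wrist"); H=p['hand_eye']; K=cam("top")[0]; K=np.array([[p['fx'],0,p['cx']],[0,p['fy'],p['cy']],[0,0,1]])
b=.0513
for n,P in [("bladeend",(.008,0,b)),("collarfar_bot",(.016,0,b-.035)),("collarfar_top",(.016,0,b-.041)),("handletopfar",(.016,0,b-.091)),("handle near top",(-.016,0,b-.091)),("collarL",(0,-.016,b-.041)),("handle far",(.016,0,b-.041))]:
    print(n,w2px(K,H,P))
# slot in tool coords, z_tool = .210-.108
for v in (144.3,145.3,146.3): print(px2w(K,H,(324,v),.102))
print(px2w(K,H,(320,145.3),.102))
E
python3 - <<'E'
import cv2
im=cv2.imread("pics/w2.png")
cv2.imwrite("pics/c6.png",cv2.resize(im[225:345,270:370],None,fx=5,fy=5,interpolation=cv2.INTER_CUBIC))
E
```

```text
bladeend [[318.57924541 236.5522169 ]]
collarfar_bot [[318.33353771 239.97768586]]
collarfar_top [[318.28593515 242.81192606]]
handletopfar [[317.7573344  274.28463585]]
handle near top [[317.8714689  333.37561428]]
collarL [[292.90748135 267.05914203]]
handle far [[318.28593515 242.81192606]]
[0.07256588 0.00433656 0.102     ]
[0.07176957 0.00433938 0.102     ]
[0.07097195 0.0043422  0.102     ]
[0.07176934 0.00103171 0.102     ]
```

View pics/c6.png

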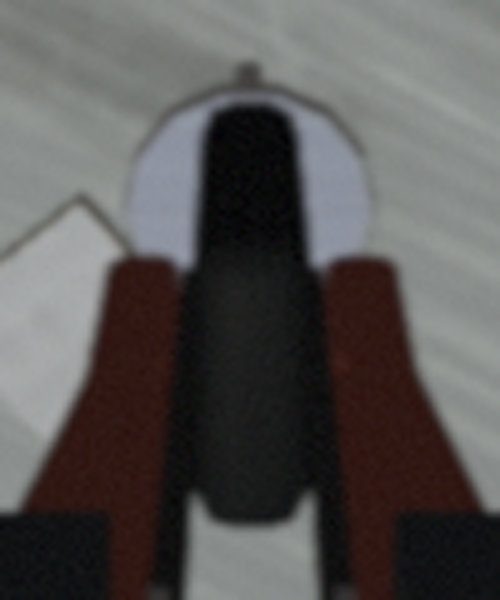

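Emit:
{"method": "move_arm", "body": {
  "rows": [
    [[0, 0, 0], [-0.03, 0.065, -0.03], 0],
    [[0, 0, 0], [-0.0632, 0.1296, -0.06], 0],
    [[0, 0, 0], [-0.0632, 0.1296, -0.084], 0],
    [[0, 0, 0], [-0.0632, 0.1296, -0.084], 0],
    [[0, 0, 0], [-0.0632, 0.1296, -0.084], 0]
  ]
}}

```text
time_s: 4.62
eef_pos: [0.5945, -0.0531, 0.1685]
ee_rot: [0.508, 0.861, 0.0, 0.001]
force: [0.1, -0.8, -0.8]
gripper_width: 0.0116
```

```bash
python3 - <<'E'
from h import *
im,K,E=grab("wrist","w3.png")
a=cv2.resize(im[160:345,220:420,::-1],None,fx=3.2,fy=3.2,interpolation=cv2.INTER_CUBIC); cv2.imwrite("pics/c7.png",a)
im,K,E=grab("scene","s3.png")
a=cv2.resize(im[170:310,240:400,::-1],None,fx=4,fy=4,interpolation=cv2.INTER_CUBIC); cv2.imwrite("pics/c8.png",a)
E
```

```text
t 4.62 pos [ 0.5945 -0.0531  0.1685] psi 118.89 tilt 0.081 F [ 0.1 -0.8 -0.8] T [ 0.04 -0.09 -0.03] w 0.0116 q [-0.2   0.38  1.55 -0.    1.21 -0.71]
t 4.67 pos [ 0.5945 -0.053   0.1686] psi 118.90 tilt 0.086 F [ 0.3 -0.1 -0. ] T [ 0.02 -0.14 -0.01] w 0.0119 q [-0.2   0.38  1.55 -0.    1.21 -0.71]
```

View pics/c7.png

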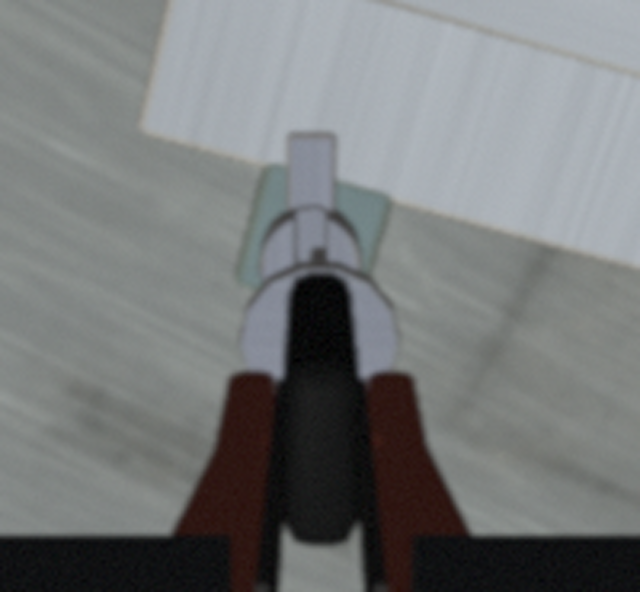

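View pics/c8.png

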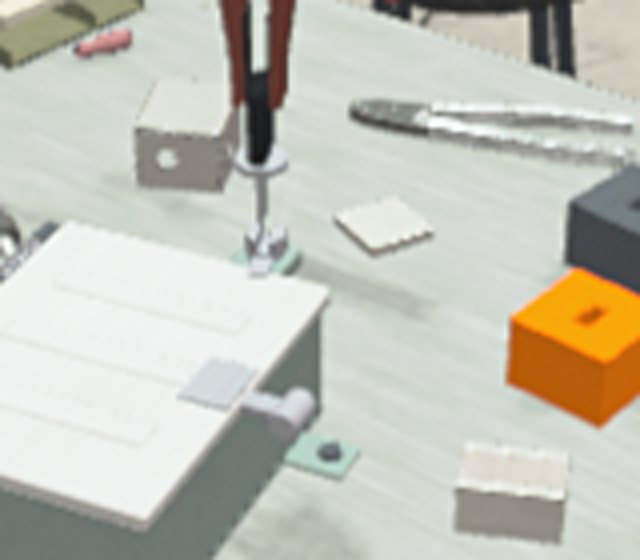

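Emit:
{"method": "move_arm", "body": {
  "rows": [
    [[0, 0, 0], [-0.0038, -0.0002, 0], 0],
    [[0, 0, 0], [-0.0038, -0.0002, 0], 0],
    [[0, 0, 0], [-0.0038, -0.0002, -0.008], 0],
    [[0, 0, 0], [-0.0038, -0.0002, -0.012], 0],
    [[0, 0, 0], [-0.0038, -0.0002, -0.012], 0]
  ]
}}

```text
time_s: 5.35
eef_pos: [0.5914, -0.0518, 0.1616]
ee_rot: [0.508, 0.861, -0.0, -0.0]
force: [-0.2, 0.1, -0.1]
gripper_width: 0.0117
```

```bash
python3 - <<'E'
from h import *
im,K,E=grab("wrist","w4.png")
a=cv2.resize(im[160:345,220:420,::-1],None,fx=3.2,fy=3.2,interpolation=cv2.INTER_CUBIC); cv2.imwrite("pics/c9.png",a)
E
```

```text
t 5.35 pos [ 0.5914 -0.0518  0.1616] psi 118.97 tilt 0.043 F [-0.2  0.1 -0.1] T [-0.01 -0.05  0.04] w 0.0117 q [-0.2   0.38  1.57 -0.    1.19 -0.71]
```

View pics/c9.png

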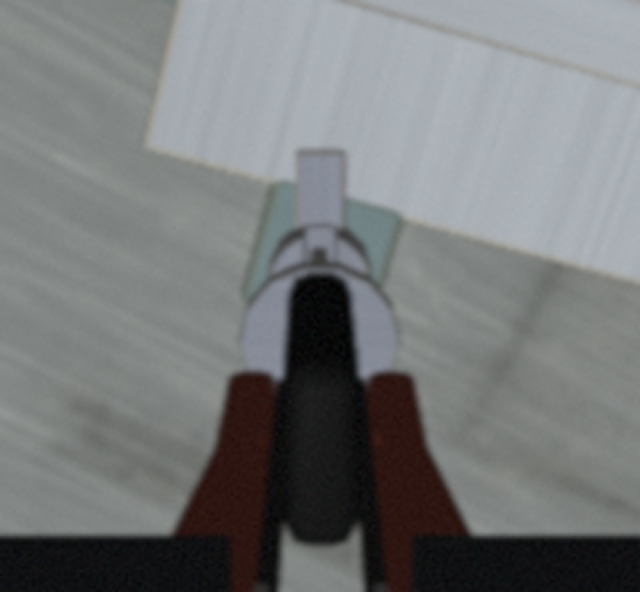

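Emit:
{"method": "move_arm", "body": {
  "rows": [
    [[0, 0, 0], [0.0014, -0.0024, -0.004], 0],
    [[0, 0, 0], [0.0014, -0.0024, -0.008], 0],
    [[0, 0, 0], [0.0014, -0.0024, -0.012], 0],
    [[0, 0, 0], [0.0014, -0.0024, -0.016], 0],
    [[0, 0, 0], [0.0014, -0.0024, -0.016], 0]
  ]
}}

```text
time_s: 6.02
eef_pos: [0.5921, -0.0531, 0.1537]
ee_rot: [0.508, 0.861, -0.0, -0.0]
force: [-0.1, -0.6, -0.4]
gripper_width: 0.0115
```

```bash
python3 - <<'E'
from h import *
im,K,E=grab("wrist","w5.png")
a=cv2.resize(im[160:345,220:420,::-1],None,fx=3.2,fy=3.2,interpolation=cv2.INTER_CUBIC); cv2.imwrite("pics/c10.png",a)
im,K,E=grab("scene","s5.png")
a=cv2.resize(im[190:260,270:340,::-1],None,fx=8,fy=8,interpolation=cv2.INTER_CUBIC); cv2.imwrite("pics/c11.png",a)
E
```

```text
t 6.03 pos [ 0.5921 -0.0531  0.1537] psi 118.96 tilt 0.032 F [-0.1 -0.6 -0.4] T [ 0.   -0.07 -0.  ] w 0.0115 q [-0.21  0.39  1.57 -0.    1.18 -0.71]
t 6.08 pos [ 0.5922 -0.0531  0.1538] psi 118.96 tilt 0.016 F [-0.7  0.1 -1.4] T [-0.06 -0.1   0.03] w 0.0118 q [-0.21  0.39  1.57 -0.    1.18 -0.71]
```

View pics/c10.png

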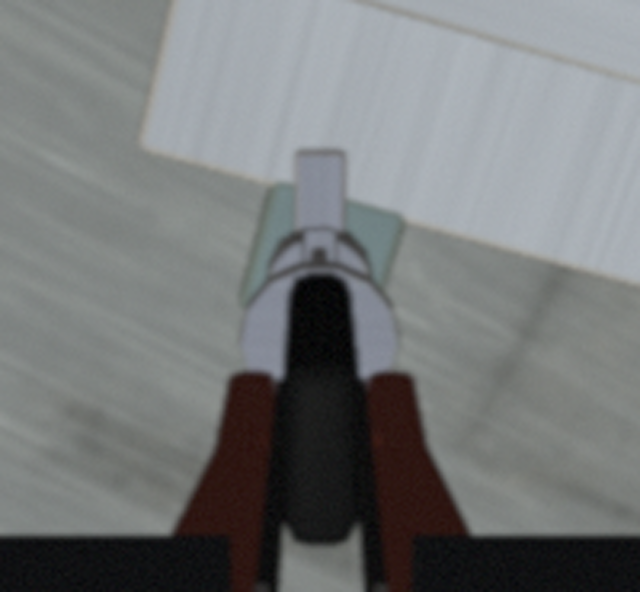

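View pics/c11.png

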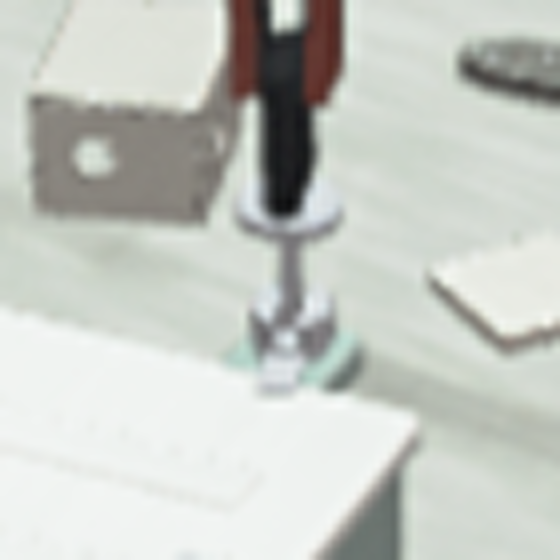

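Emit:
{"method": "move_arm", "body": {
  "rows": [
    [[0, 0, 0], [0.0006, 0, -0.004], 0],
    [[0, 0, 0.06], [0.0006, 0, -0.004], 0],
    [[0, 0, 0.12], [0.0006, 0, -0.004], 0],
    [[0, 0, 0.18], [0.0006, 0, -0.004], 0],
    [[0, 0, 0.24], [0.0006, 0, -0.004], 0],
    [[0, 0, 0.3], [0.0006, 0, -0.004], 0],
    [[0, 0, 0.36], [0.0006, 0, -0.004], 0],
    [[0, 0, 0.42], [0.0006, 0, -0.004], 0],
    [[0, 0, 0.42], [0.0006, 0, -0.004], 0]
  ]
}}

```text
time_s: 7.25
eef_pos: [0.5926, -0.0529, 0.1519]
ee_rot: [0.216, 0.976, 0.0, -0.0]
force: [0.4, 0.9, -0.3]
gripper_width: 0.0117
```

```bash
python3 - <<'E'
from h import *
im,K,E=grab("wrist","w6.png")
a=cv2.resize(im[130:345,220:420,::-1],None,fx=2.7,fy=2.7,interpolation=cv2.INTER_CUBIC); cv2.imwrite("pics/c12.png",a)
E
```

```text
t 7.25 pos [ 0.5926 -0.0529  0.1519] psi 155.01 tilt 0.015 F [ 0.4  0.9 -0.3] T [ 0.21 -0.13 -0.03] w 0.0117 q [-0.21  0.39  1.57  0.    1.17 -1.34]
```

View pics/c12.png

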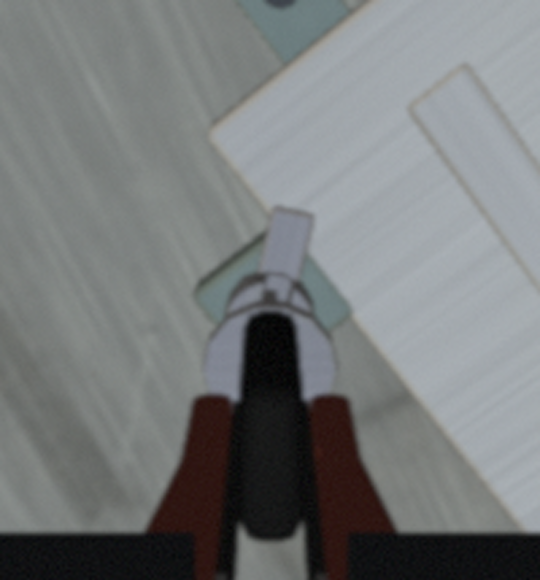

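Emit:
{"method": "move_arm", "body": {
  "rows": [
    [[0, 0, 0.06], [0, 0, 0], 0],
    [[0, 0, 0.12], [0, 0, 0], 0],
    [[0, 0, 0.18], [0, 0, 0], 0],
    [[0, 0, 0.24], [0, 0, 0], 0],
    [[0, 0, 0.3], [0, 0, 0], 0],
    [[0, 0, 0.36], [0, 0, 0], 0],
    [[0, 0, 0.42], [0, 0, 0], 0],
    [[0, 0, 0.46], [0, 0, 0], 0],
    [[0, 0, 0.5], [0, 0, 0], 0],
    [[0, 0, 0.5], [0, 0, 0], 0]
  ]
}}

```text
time_s: 8.55
eef_pos: [0.5923, -0.0526, 0.1518]
ee_rot: [-0.156, 0.988, 0.0, -0.0]
force: [0.0, 2.6, -0.3]
gripper_width: 0.0119
```

```bash
python3 - <<'E'
from h import *
im,K,E=grab("wrist","w7.png")
a=cv2.resize(im[130:345,220:420,::-1],None,fx=2.7,fy=2.7,interpolation=cv2.INTER_CUBIC); cv2.imwrite("pics/c13.png",a)
E
```

```text
t 8.55 pos [ 0.5923 -0.0526  0.1518] psi -162.08 tilt 0.052 F [ 0.   2.6 -0.3] T [ 0.66  0.01 -0.02] w 0.0119 q [-0.21  0.39  1.57  0.    1.17 -2.09]
```

View pics/c13.png

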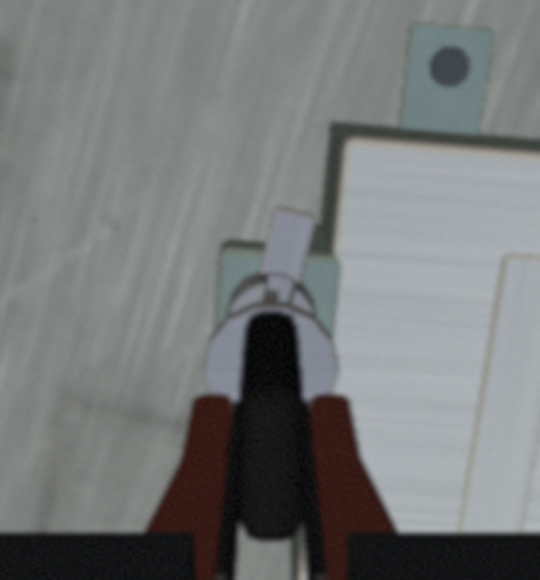

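Emit:
{"method": "move_arm", "body": {
  "rows": [
    [[0, 0, 0.04], [0, 0, 0], 0],
    [[0, 0, 0.075], [0, 0, 0], 0],
    [[0, 0, 0.075], [0, 0, 0], 0],
    [[0, 0, -0.02], [0, 0, 0], 0],
    [[0, 0, -0.05], [0, 0, 0], 0],
    [[0, 0, -0.05], [0, 0, 0.04], 0],
    [[0, 0, -0.05], [0, 0, 0.12], 0],
    [[0, 0, -0.05], [0, 0, 0.12], 0],
    [[0, 0, -0.05], [0.1, 0, 0.12], 0],
    [[0, 0, -0.05], [0.14, 0, 0.12], 0],
    [[0, 0, -0.05], [0.14, 0, 0.12], 0]
  ]
}}

```text
time_s: 9.98
eef_pos: [0.6632, -0.0535, 0.2104]
ee_rot: [-0.119, 0.993, -0.0, -0.001]
force: [-1.0, 0.2, -0.4]
gripper_width: 0.0121
```

```bash
python3 - <<'E'
from h import *
im,K,E=grab("wrist","w8.png")
print(w2px(K,E,(.5927,-.0532,.108)))
E
```

```text
t 9.97 pos [ 0.6632 -0.0535  0.2104] psi -166.33 tilt 0.070 F [-1.   0.2 -0.4] T [ 0.12 -0.18 -0.  ] w 0.0121 q [-0.18  0.44  1.34 -0.    1.36 -1.99]
[[341.50806128 149.60384622]]
```

View pics/w8.png

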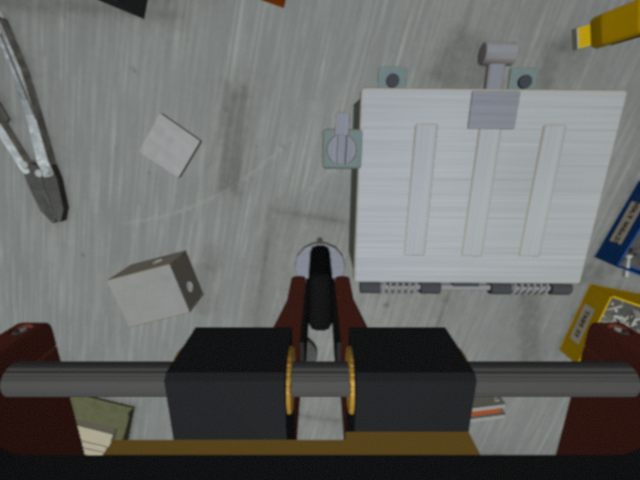

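```bash
python3 - <<'E'
from h import *
im=cv2.imread("pics/w8.png"); d=np.load("pics/w8.png.npz");K,E=d['K'],d['E']
cv2.imwrite("pics/c14.png",cv2.resize(im[30:300,310:640],None,fx=2.4,fy=2.2,interpolation=cv2.INTER_CUBIC))
cv2.imwrite("pics/c15.png",cv2.resize(im[100:180,310:380],None,fx=7,fy=7,interpolation=cv2.INTER_CUBIC))
E
```

```text
(no output)
```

View pics/c14.png

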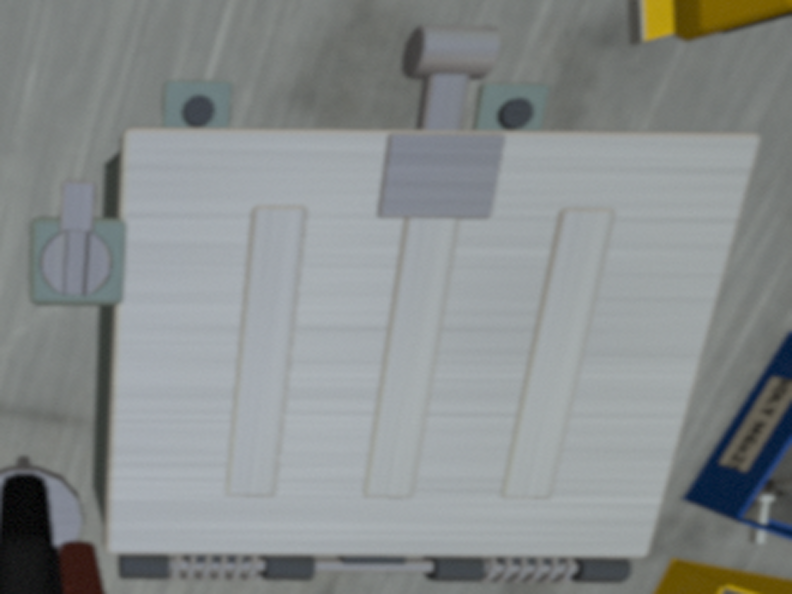

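View pics/c15.png

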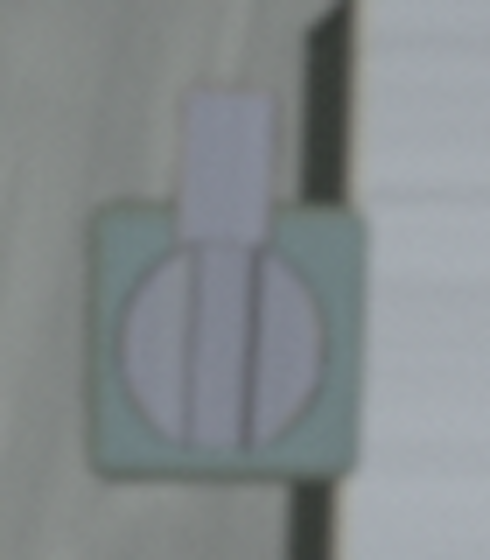

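```bash
python3 - <<'E'
from h import *
d=np.load("pics/w8.png.npz");K,E=d['K'],d['E'].copy()
psi=np.radians(-166.33); ty=np.array([np.cos(psi-np.pi/2),np.sin(psi-np.pi/2),0]); E[:3,3]-=.0009*ty
f=lambda u,v:(310+(u+.5)/2.4-.5,30+(v+.5)/2.2-.5)
g=lambda u,v,z:px2w(K,E,f(u,v),z)[:2]
FR,FL,BR,BL=g(126,129,.092),g(757,135,.092),g(110,553,.092),g(648,556,.092)
print(FR,FL,BR,BL)
for a,b in [(FR,FL),(BR,BL)]: v=b-a; print("w",np.hypot(*v),"yaw",np.degrees(np.arctan2(v[1],v[0]))-90)
for a,b in [(FR,BR),(FL,BL)]: v=b-a; print("d",np.hypot(*v),"yaw",np.degrees(np.arctan2(v[1],v[0])))
c=(FR+FL+BR+BL)/4; print("lid centre",c)
print("screw",g(76,262,.108),"tongue ang",np.degrees(np.arctan2(*(g(78,185,.1)-g(76,262,.1))[::-1])))
# barrel silhouette ends: left end face & right; axis z .086
print("barrel ends axis",g(413,53,.086),g(498,53,.086),"corner",g(425,30,.09))
E
```

```text
[ 0.54129587 -0.04877742] [0.4913291 0.1654436] [ 0.71084866 -0.0078079 ] [0.6600774  0.20690238]
w 0.21997119239349416 yaw 13.129421999127459
w 0.2206314277654177 yaw 13.30401799444462
d 0.17443236500655654 yaw 13.584159053599999
d 0.17376656513098623 yaw 13.803272772018087
lid centre [0.60088775 0.07894017]
screw [ 0.59232836 -0.05434236] tongue ang -166.6893564096075
barrel ends axis [0.49158399 0.04082166] [0.48464722 0.06932997] corner [0.48470703 0.04048716]
```

Emit:
{"method": "move_arm", "body": {
  "rows": [
    [[0, 0, -0.11], [-0.03, -0.04, 0], 0],
    [[0, 0, -0.22], [-0.08, -0.1, 0], 0],
    [[0, 0, -0.33], [-0.13, -0.17, 0], 0],
    [[0, 0, -0.44], [-0.18, -0.24, 0], 0],
    [[0, 0, -0.55], [-0.23, -0.31, 0], 0],
    [[0, 0, -0.66], [-0.28, -0.38, 0], 0],
    [[0, 0, -0.77], [-0.33, -0.45, 0], 0],
    [[0, 0, -0.88], [-0.372, -0.508, 0], 0],
    [[0, 0, -1.0], [-0.372, -0.508, 0], 0],
    [[0, 0, -1.0], [-0.372, -0.508, 0], 0]
  ]
}}

```text
time_s: 11.28
eef_pos: [0.4751, -0.3068, 0.2116]
ee_rot: [0.589, 0.808, -0.0, -0.001]
force: [-0.3, 0.7, -1.7]
gripper_width: 0.0122
```

```bash
python3 - <<'E'
from h import *
bar()
E
```

```text
t 11.28 pos [ 0.4751 -0.3068  0.2116] psi 107.79 tilt 0.069 F [-0.3  0.7 -1.7] T [-0.02 -0.13 -0.02] w 0.0122 q [-0.7   0.3   1.56 -0.    1.28 -1.01]
```

Emit:
{"method": "move_arm", "body": {
  "rows": [
    [[0, 0, -0.12], [0.004, -0.002, 0], 0],
    [[0, 0, -0.24], [0.004, -0.002, -0.04], 0],
    [[0, 0, -0.28], [0.004, -0.002, -0.1], 0],
    [[0, 0, -0.28], [0.004, -0.002, -0.15], 0],
    [[0, 0, -0.28], [0.004, -0.002, -0.15], 0],
    [[0, 0, -0.28], [0.004, -0.002, -0.15], 0]
  ]
}}

```text
time_s: 12.02
eef_pos: [0.479, -0.3081, 0.1377]
ee_rot: [0.744, 0.668, -0.0, 0.0]
force: [0.7, -0.4, -1.0]
gripper_width: 0.0118
```

```bash
python3 - <<'E'
from h import *
im,K,E=grab("wrist","w9.png")
a=cv2.resize(im[130:345,220:420,::-1],None,fx=2.7,fy=2.7,interpolation=cv2.INTER_CUBIC); cv2.imwrite("pics/c16.png",a)
E
```

```text
t 12.03 pos [ 0.479  -0.3081  0.1377] psi 83.85 tilt 0.041 F [ 0.7 -0.4 -1. ] T [-0.1  -0.16  0.03] w 0.0118 q [-0.69  0.37  1.65 -0.    1.12 -0.59]
```

View pics/c16.png

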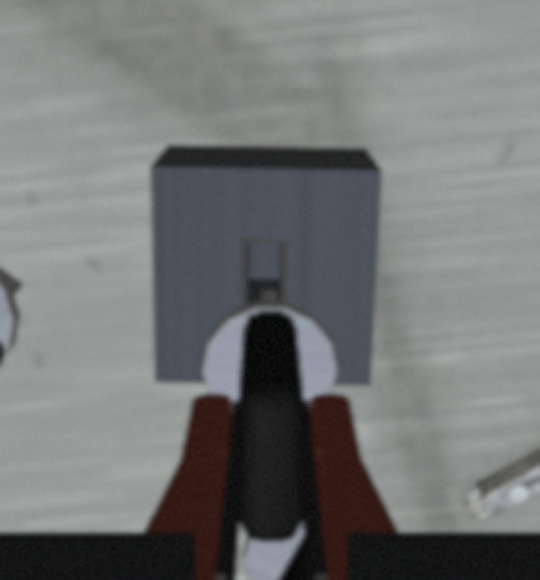

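Emit:
{"method": "move_arm", "body": {
  "rows": [
    [[0, 0, 0], [-0.003, 0.0006, 0], 0],
    [[0, 0, 0], [-0.003, 0.0006, -0.03], 0],
    [[0, 0, 0], [-0.003, 0.0006, -0.06], 0],
    [[0, 0, 0], [-0.003, 0.0006, -0.09], 0],
    [[0, 0, 0], [-0.003, 0.0006, -0.12], 0],
    [[0, 0, 0], [-0.003, 0.0006, -0.135], 0],
    [[0, 0, 0], [-0.003, 0.0006, -0.142], 0],
    [[0, 0, 0], [-0.003, 0.0006, -0.142], 0]
  ]
}}

```text
time_s: 13.08
eef_pos: [0.4772, -0.308, 0.0663]
ee_rot: [0.745, 0.667, -0.0, 0.0]
force: [-1.3, 0.4, 1.3]
gripper_width: 0.0117
```

```bash
python3 - <<'E'
from h import *
bar()
E
```

```text
t 13.07 pos [ 0.4772 -0.308   0.0663] psi 83.73 tilt 0.017 F [-1.3  0.4  1.3] T [ 0.15  0.23 -0.  ] w 0.0117 q [-0.69  0.46  1.72 -0.    0.96 -0.59]
```

Emit:
{"method": "move_arm", "body": {
  "rows": [
    [[0, 0, 0], [0, 0, 0], 30],
    [[0, 0, 0], [0, 0, 0], 50],
    [[0, 0, 0], [0, 0, 0], 50],
    [[0, 0, 0], [0, 0, 0], 50],
    [[0, 0, 0], [0, 0, 0.1], 50],
    [[0, 0, 0], [0, 0, 0.2], 50],
    [[0, 0, 0], [0, 0, 0.3], 50],
    [[0, 0, 0], [0, 0, 0.3], 50]
  ]
}}

```text
time_s: 14.08
eef_pos: [0.4797, -0.3099, 0.2204]
ee_rot: [0.745, 0.667, 0.001, 0.004]
force: [0.5, 0.7, -0.7]
gripper_width: 0.0441
```

```bash
python3 - <<'E'
from h import *
im,K,E=grab("wrist","w10.png")
a=cv2.resize(im[100:345,180:420,::-1],None,fx=2.4,fy=2.4,interpolation=cv2.INTER_CUBIC); cv2.imwrite("pics/c17.png",a)
E
```

```text
t 14.07 pos [ 0.4797 -0.3099  0.2204] psi 83.73 tilt 0.507 F [ 0.5  0.7 -0.7] T [-0.04 -0.12  0.02] w 0.0441 q [-0.69  0.29  1.55 -0.    1.29 -0.59]
```

View pics/c17.png

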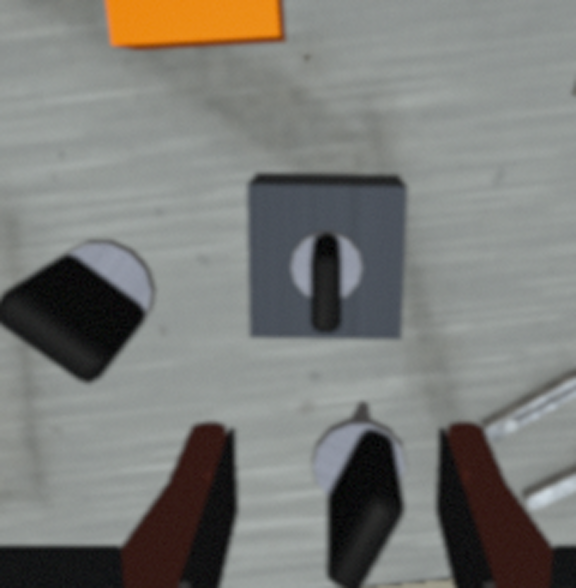

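Emit:
{"method": "move_arm", "body": {
  "rows": [
    [[0, 0, -0.12], [0, 0.1, 0], 50],
    [[0, 0, -0.24], [0.01, 0.2, 0], 50],
    [[0, 0, -0.36], [0.01, 0.3, 0], 50],
    [[0, 0, -0.48], [0.02, 0.4, 0], 50],
    [[0, 0, -0.6], [0.02, 0.5, 0], 50],
    [[0, 0, -0.72], [0.023, 0.62, 0], 50],
    [[0, 0, -0.818], [0.023, 0.721, -0.02], 50],
    [[0, 0, -0.818], [0.023, 0.721, -0.03], 50],
    [[0, 0, -0.818], [0.023, 0.721, -0.03], 50],
    [[0, 0, -0.818], [0.023, 0.721, -0.03], 50]
  ]
}}

```text
time_s: 15.38
eef_pos: [0.4885, 0.0514, 0.2005]
ee_rot: [0.993, 0.117, -0.0, 0.0]
force: [-0.5, -0.3, -0.0]
gripper_width: 0.0443
```

```bash
python3 - <<'E'
from h import *
im,K,E=grab("wrist","w11.png")
print(w2px(K,E,[(.4886,.0527,.086),(.4886,.0527,.095)]))
E
```

```text
t 15.38 pos [0.4885 0.0514 0.2005] psi 13.41 tilt 0.055 F [-0.5 -0.3 -0. ] T [ 0.01 -0.02 -0.04] w 0.0443 q [-0.04  0.2   1.73 -0.    1.21  1.3 ]
[[317.54729357 227.66530965]
 [317.48020346 230.24340498]]
```

View pics/w11.png

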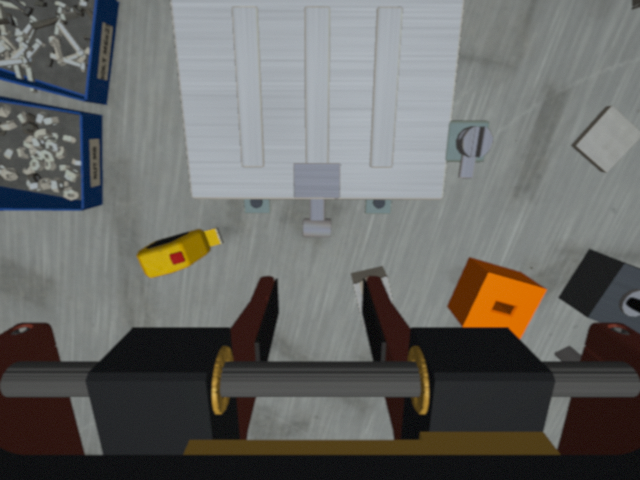

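Emit:
{"method": "move_arm", "body": {
  "rows": [
    [[0, 0, 0], [-0.003, 0.0045, -0.1], 50],
    [[0, 0, 0], [-0.003, 0.0045, -0.18], 50],
    [[0, 0, 0], [-0.003, 0.0045, -0.23], 50],
    [[0, 0, 0], [-0.003, 0.0045, -0.259], 50],
    [[0, 0, 0], [-0.003, 0.0045, -0.259], 50],
    [[0, 0, 0], [-0.003, 0.0045, -0.259], 50]
  ],
  "newtons": 20
}}

```text
time_s: 16.18
eef_pos: [0.4881, 0.0546, 0.0723]
ee_rot: [0.993, 0.117, 0.001, 0.0]
force: [0.3, -0.1, 0.3]
gripper_width: 0.0438
```

```bash
python3 - <<'E'
from h import *
im,K,E=grab("wrist","w12.png")
E
```

```text
t 16.18 pos [0.4881 0.0546 0.0723] psi 13.40 tilt 0.100 F [ 0.3 -0.1  0.3] T [-0.03  0.06  0.  ] w 0.0438 q [-0.03  0.36  1.88  0.    0.9   1.31]
```

View pics/w12.png

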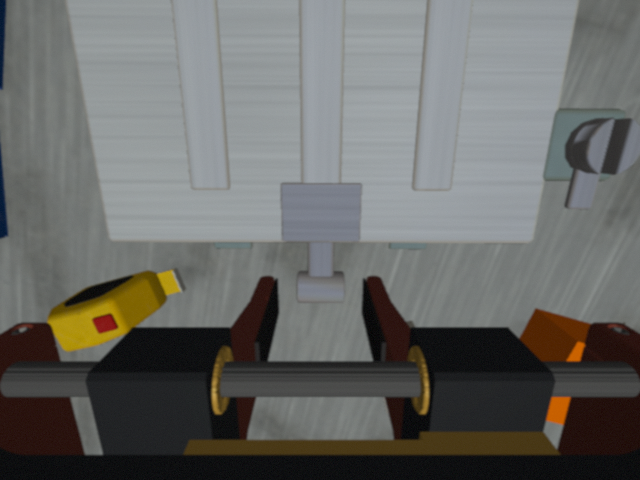

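```bash
python3 - <<'E'
from h import *
d=np.load("pics/w12.png.npz");K,E=d['K'],d['E']
st=sense();p=st['eef_pos'];ex=np.array([.9728,.2317,0]);b=p+[0,0,.0137]
# silhouette of cylinder
pts=np.array([b+.009*(np.cos(a)*ex+np.sin(a)*np.array([0,0,1])) for a in np.linspace(0,6.28,60)])
v=w2px(K,E,pts)[:,1]; print(v.min(),v.max())
E
```

```text
270.76545411779347 303.02454334193663
```

Emit:
{"method": "move_arm", "body": {
  "rows": [
    [[0, 0, 0], [0, 0, 0], 25],
    [[0, 0, 0], [0, 0, 0], 0],
    [[0, 0, 0], [0, 0, 0], 0],
    [[0, 0, 0], [0, 0, 0], 0],
    [[0, 0, 0], [0, 0, 0], 0]
  ],
  "newtons": 20
}}

```text
time_s: 16.85
eef_pos: [0.4871, 0.055, 0.0714]
ee_rot: [0.993, 0.117, -0.0, -0.0]
force: [-0.1, -0.9, 0.1]
gripper_width: 0.0008
```

```bash
python3 - <<'E'
from h import *
bar()
r=.21; ex=np.array([.9728,.2317])
for d in [2,5,8,12,16,20,24,28,32,36,40,44,48,52,54,56,57,58]:
    a=np.radians(d); s=r*(1-np.cos(a)); print(d,np.round([s*ex[0]/.5,s*ex[1]/.5,r*np.sin(a)/.5],4))
E
```

```text
t 16.85 pos [0.4871 0.055  0.0714] psi 13.43 tilt 0.007 F [-0.1 -0.9  0.1] T [-0.03  0.04 -0.01] w 0.0008 q [-0.03  0.36  1.88  0.    0.9   1.31]
2 [0.0002 0.0001 0.0147]
5 [0.0016 0.0004 0.0366]
8 [0.004  0.0009 0.0585]
12 [0.0089 0.0021 0.0873]
16 [0.0158 0.0038 0.1158]
20 [0.0246 0.0059 0.1436]
24 [0.0353 0.0084 0.1708]
28 [0.0478 0.0114 0.1972]
32 [0.0621 0.0148 0.2226]
36 [0.078  0.0186 0.2469]
40 [0.0956 0.0228 0.27  ]
44 [0.1147 0.0273 0.2918]
48 [0.1352 0.0322 0.3121]
52 [0.157  0.0374 0.331 ]
54 [0.1684 0.0401 0.3398]
56 [0.1801 0.0429 0.3482]
57 [0.186  0.0443 0.3522]
58 [0.1921 0.0457 0.3562]
```

```bash
python3 - <<'E'
from h import *
im,K,E=grab("wrist","w13.png")
im,K,E=grab("scene","s13.png")
a=cv2.resize(im[150:330,230:430,::-1],None,fx=4,fy=3.3,interpolation=cv2.INTER_CUBIC)
a=cv2.resize(im[150:330,230:430,::-1],None,fx=3.3,fy=3.3,interpolation=cv2.INTER_CUBIC); cv2.imwrite("pics/c18.png",a)
E
```

```text
t 16.85 pos [0.4871 0.055  0.0714] psi 13.43 tilt 0.007 F [-0.1 -0.9  0.1] T [-0.03  0.04 -0.01] w 0.0008 q [-0.03  0.36  1.88  0.    0.9   1.31]
t 16.90 pos [0.4871 0.0549 0.0714] psi 13.43 tilt 0.008 F [ 0.5  0.  -0.9] T [0.01 0.02 0.01] w 0.0002 q [-0.03  0.36  1.88  0.    0.9   1.31]
```

View pics/w13.png

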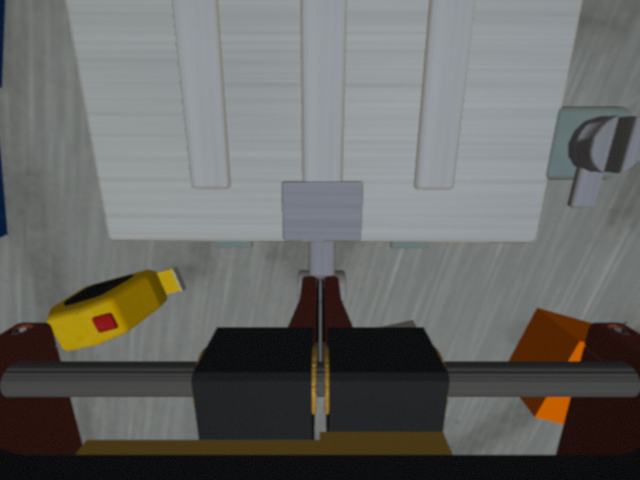

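View pics/c18.png

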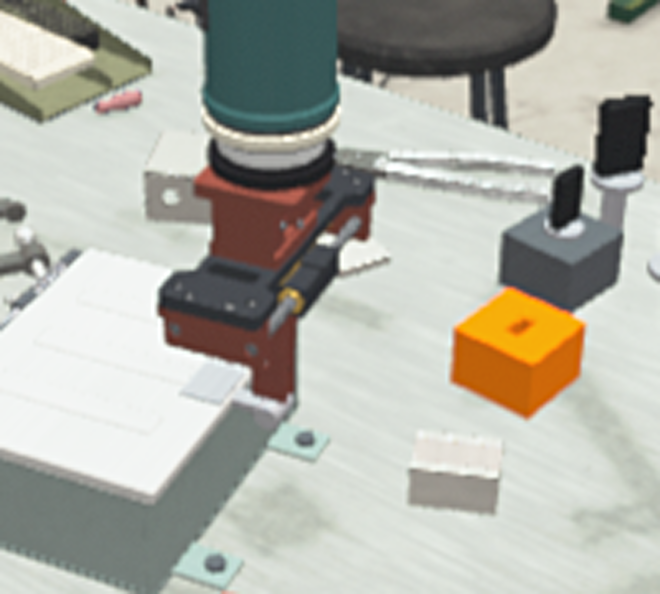

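The gripper closed on nothing (width 0.0002). The pictures show the finger ends sitting on top of the barrel, so the real pads end about 20 mm short of where I assumed. I open, go lower and look again.

Emit:
{"method": "move_arm", "body": {
  "rows": [
    [[0, 0, 0], [0, 0, 0], 50],
    [[0, 0, 0], [0, 0, 0], 50],
    [[0, 0, 0], [0, 0, 0], 50],
    [[0, 0, 0], [0.001, 0, 0], 50],
    [[0, 0, 0], [0.001, 0, -0.02], 50],
    [[0, 0, 0], [0.001, 0, -0.04], 50],
    [[0, 0, 0], [0.001, 0, -0.04], 50]
  ]
}}

```text
time_s: 17.82
eef_pos: [0.4864, 0.0549, 0.0502]
ee_rot: [0.993, 0.117, -0.001, -0.0]
force: [0.2, 0.2, 1.2]
gripper_width: 0.0436
```

```bash
python3 - <<'E'
from h import *
im,K,E=grab("wrist","w14.png")
im,K,E=grab("scene","s14.png")
a=cv2.resize(im[200:330,260:390,::-1],None,fx=4.5,fy=4.5,interpolation=cv2.INTER_CUBIC); cv2.imwrite("pics/c19.png",a)
E
```

```text
t 17.82 pos [0.4864 0.0549 0.0502] psi 13.42 tilt 0.153 F [0.2 0.2 1.2] T [ 0.02  0.04 -0.05] w 0.0436 q [-0.03  0.4   1.9   0.    0.85  1.31]
t 17.88 pos [0.4869 0.0549 0.0507] psi 13.43 tilt 0.099 F [0.2 0.9 0.3] T [0.04 0.03 0.  ] w 0.0442 q [-0.03  0.4   1.9   0.    0.85  1.31]
```

View pics/w14.png

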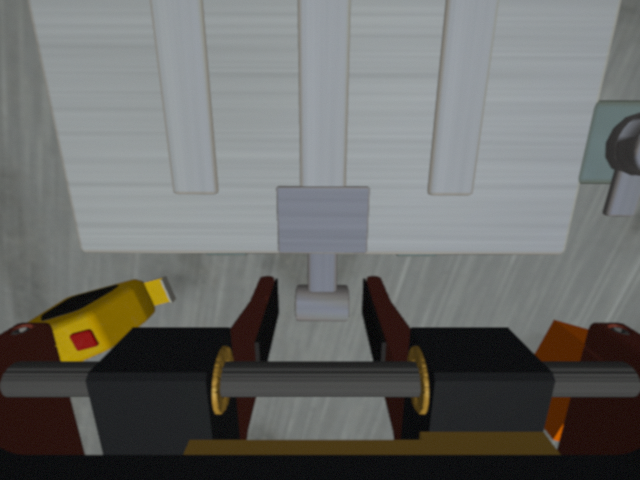

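View pics/c19.png

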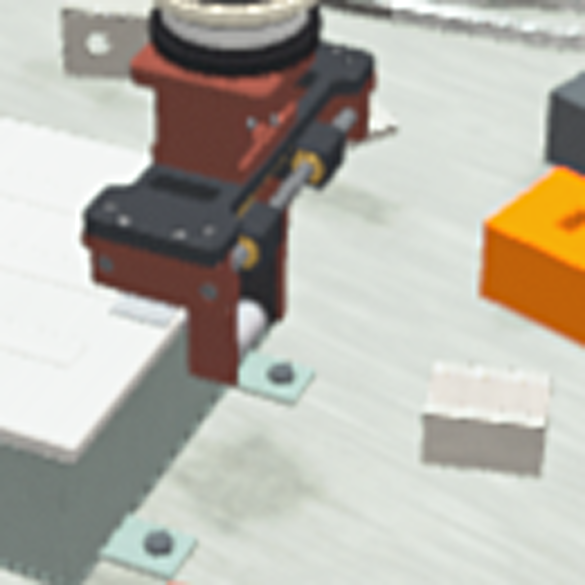

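Emit:
{"method": "move_arm", "body": {
  "rows": [
    [[0, 0, 0], [0, 0, 0], 30],
    [[0, 0, 0], [0, 0, 0], 0],
    [[0, 0, 0], [0, 0, 0], 0],
    [[0, 0, 0], [0, 0, 0], 0]
  ],
  "newtons": 20
}}

```text
time_s: 18.42
eef_pos: [0.488, 0.0544, 0.0516]
ee_rot: [0.993, 0.117, 0.0, 0.0]
force: [1.1, -4.3, 0.3]
gripper_width: 0.026
```

```bash
python3 - <<'E'
from h import *
im,K,E=grab("wrist","w15.png")
im,K,E=grab("scene","s15.png")
a=cv2.resize(im[200:330,260:390,::-1],None,fx=4.5,fy=4.5,interpolation=cv2.INTER_CUBIC); cv2.imwrite("pics/c20.png",a)
E
```

```text
t 18.43 pos [0.488  0.0544 0.0516] psi 13.43 tilt 0.054 F [ 1.1 -4.3  0.3] T [-0.69 -0.07 -0.06] w 0.0260 q [-0.03  0.39  1.9  -0.    0.85  1.31]
t 18.48 pos [0.488  0.0544 0.0516] psi 13.43 tilt 0.052 F [ 0.8 -4.2  0.3] T [-0.79 -0.13 -0.04] w 0.0257 q [-0.03  0.39  1.9  -0.    0.85  1.31]
```

View pics/w15.png

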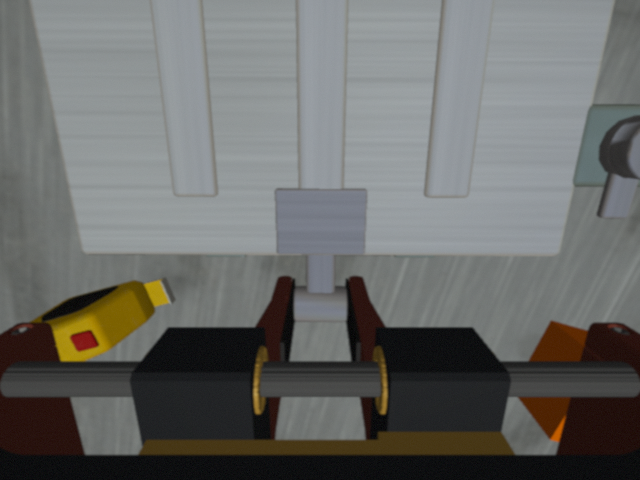

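View pics/c20.png

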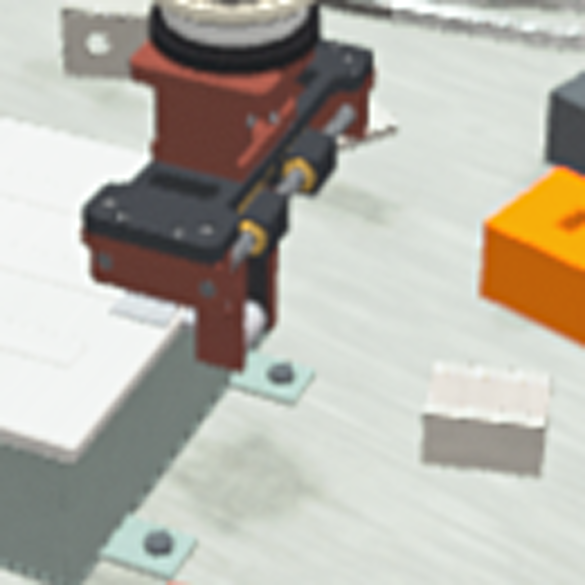

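Emit:
{"method": "move_arm", "body": {
  "rows": [
    [[0, 0, 0], [0.0002, 0.0001, 0.0147], 0],
    [[0, 0, 0], [0.0016, 0.0004, 0.0366], 0],
    [[0, 0, 0], [0.004, 0.0009, 0.0585], 0],
    [[0, 0, 0], [0.0089, 0.0021, 0.0873], 0],
    [[0, 0, 0], [0.0158, 0.0038, 0.1158], 0],
    [[0, 0, 0], [0.0246, 0.0059, 0.1436], 0],
    [[0, 0, 0], [0.0246, 0.0059, 0.1436], 0]
  ]
}}

```text
time_s: 19.4
eef_pos: [0.5008, 0.0574, 0.1239]
ee_rot: [0.993, 0.117, 0.001, 0.0]
force: [2.4, -4.5, -1.5]
gripper_width: 0.0258
```

```bash
python3 - <<'E'
from h import *
im,K,E=grab("scene","s16.png")
a=cv2.resize(im[150:330,200:400,::-1],None,fx=3.3,fy=3.3,interpolation=cv2.INTER_CUBIC); cv2.imwrite("pics/c21.png",a)
E
```

```text
t 19.40 pos [0.5008 0.0574 0.1239] psi 13.44 tilt 0.119 F [ 2.4 -4.5 -1.5] T [-0.9  -0.35 -0.05] w 0.0258 q [-0.02  0.3   1.8  -0.    1.03  1.31]
```

View pics/c21.png

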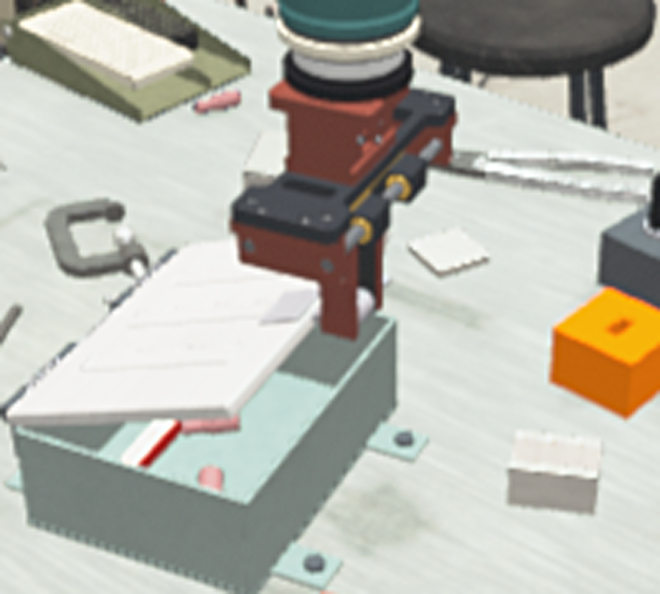

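Emit:
{"method": "move_arm", "body": {
  "rows": [
    [[0, 0, 0], [0.0107, 0.0025, 0.0272], 0],
    [[0, 0, 0], [0.0232, 0.0055, 0.0536], 0],
    [[0, 0, 0], [0.0375, 0.0089, 0.079], 0],
    [[0, 0, 0], [0.0534, 0.0127, 0.1033], 0],
    [[0, 0, 0], [0.071, 0.0169, 0.1264], 0],
    [[0, 0, 0], [0.0901, 0.0214, 0.1482], 0],
    [[0, 0, 0], [0.0901, 0.0214, 0.1482], 0]
  ]
}}

```text
time_s: 20.32
eef_pos: [0.5455, 0.0679, 0.1972]
ee_rot: [0.993, 0.117, 0.0, 0.001]
force: [0.9, -6.4, 0.3]
gripper_width: 0.0259
```

```bash
python3 - <<'E'
from h import *
im,K,E=grab("scene","s17.png")
a=cv2.resize(im[100:300,200:400,::-1],None,fx=3,fy=3,interpolation=cv2.INTER_CUBIC); cv2.imwrite("pics/c22.png",a)
p=sense()['eef_pos']-[.488,.0544,.0516]; print("ang", np.degrees(np.arcsin(p[2]/.21)), np.degrees(np.arctan2(p[2],.21-p[:2]@[.9728,.2317])), np.hypot(p[2],.21-p[:2]@[.9728,.2317]))
E
```

```text
t 20.32 pos [0.5455 0.0679 0.1972] psi 13.44 tilt 0.075 F [ 0.9 -6.4  0.3] T [-1.04 -0.12 -0.05] w 0.0259 q [-0.    0.29  1.62 -0.    1.24  1.34]
ang 43.75847828185249 43.82676153267465 0.2097391144409428
```

View pics/c22.png

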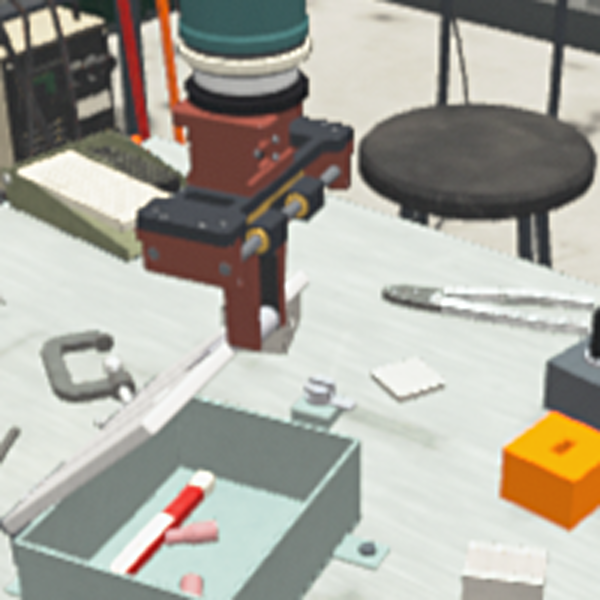

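Emit:
{"method": "move_arm", "body": {
  "rows": [
    [[0, 0, 0], [0.0152, 0.0036, 0.0154], 0],
    [[0, 0, 0], [0.0312, 0.0075, 0.0299], 0],
    [[0, 0, 0], [0.048, 0.0114, 0.0436], 0],
    [[0, 0, 0], [0.0654, 0.0156, 0.0564], 0],
    [[0, 0, 0], [0.0654, 0.0156, 0.0564], 0],
    [[0, 0, 0], [0.0654, 0.0156, 0.0564], 0]
  ]
}}

```text
time_s: 21.12
eef_pos: [0.5774, 0.0753, 0.2246]
ee_rot: [0.993, 0.117, -0.0, 0.001]
force: [1.3, -5.5, 1.0]
gripper_width: 0.0261
```

```bash
python3 - <<'E'
from h import *
im,K,E=grab("scene","s18.png")
a=cv2.resize(im[100:300,200:400,::-1],None,fx=3,fy=3,interpolation=cv2.INTER_CUBIC); cv2.imwrite("pics/c23.png",a)
p=sense()['eef_pos']-[.488,.0544,.0516]; print("ang", np.degrees(np.arcsin(p[2]/.21)), np.degrees(np.arctan2(p[2],.21-p[:2]@[.9728,.2317])), np.hypot(p[2],.21-p[:2]@[.9728,.2317]))
E
```

```text
t 21.12 pos [0.5774 0.0753 0.2246] psi 13.42 tilt 0.096 F [ 1.3 -5.5  1. ] T [-1.03 -0.19 -0.01] w 0.0261 q [ 0.01  0.31  1.51 -0.    1.32  1.35]
ang 55.48699886600168 55.661096453065326 0.20956311305807757
```

View pics/c23.png

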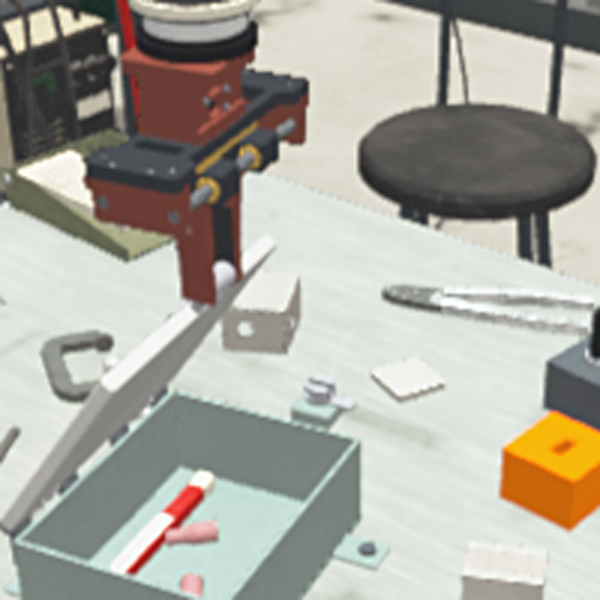

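```bash
python3 - <<'E'
from h import *
K,E=cam("scene")
im=cv2.imread("pics/s18.png")
ex=np.array([.9728,.2317,0]);ey=np.array([-.2317,.9728,0]);ez=np.array([0,0,1.])
b0=np.array([.488,.0544,.086]); hng=b0+.21*ex
big=cv2.resize(im[100:300,200:400],None,fx=4,fy=4,interpolation=cv2.INTER_CUBIC)[:600]
for th,col in [(52,(0,0,255)),(55.6,(0,200,0)),(59,(255,0,0))]:
    t=np.radians(th); f=-np.cos(t)*ex+np.sin(t)*ez; n=np.sin(t)*ex+np.cos(t)*ez
    P=[hng+s*ey*.112+r*f+h*n for s,r,h in [(1,.006,.006),(1,.183,.006),(-1,.183,.006)]]+[hng+.112*s*ey+.183*f-.006*n for s in (1,-1)]
    q=((w2px(K,E,P)-[200,100]+.5)*4-.5).astype(int)
    for a,b in [(0,1),(1,2),(3,4)]: cv2.line(big,tuple(map(int,q[a])),tuple(map(int,q[b])),col,1)
cv2.imwrite("pics/c24.png",big[100:])
E
```

```text
(no output)
```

View pics/c24.png

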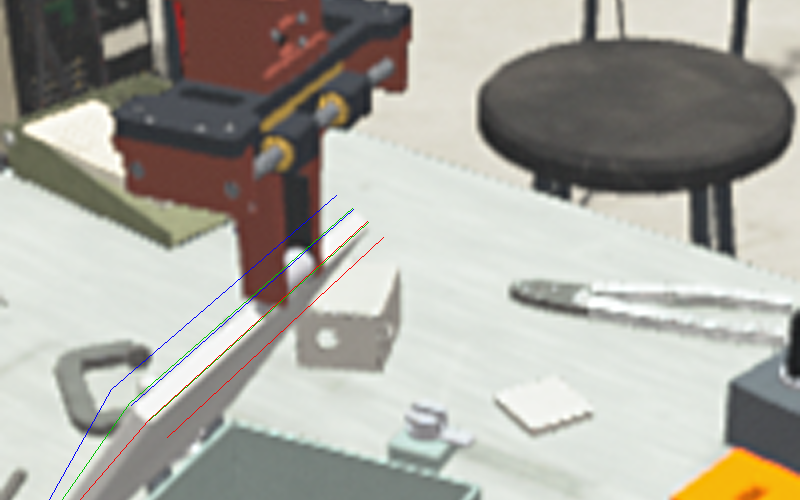

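Emit:
{"method": "move_arm", "body": {
  "rows": [
    [[0, 0, 0], [-0.0087, -0.0021, -0.0063], 0],
    [[0, 0, 0], [-0.0174, -0.0042, -0.0128], 0],
    [[0, 0, 0], [-0.0258, -0.0062, -0.0196], 0],
    [[0, 0, 0], [-0.0342, -0.0081, -0.0265], 0],
    [[0, 0, 0], [-0.0422, -0.0101, -0.0337], 0],
    [[0, 0, 0], [-0.0502, -0.012, -0.041], 0],
    [[0, 0, 0], [-0.0579, -0.0138, -0.0486], 0],
    [[0, 0, 0], [-0.0634, -0.0151, -0.0543], 0],
    [[0, 0, 0], [-0.0634, -0.0151, -0.0543], 0],
    [[0, 0, 0], [-0.0634, -0.0151, -0.0543], 0],
    [[0, 0, 0], [-0.0634, -0.0151, -0.0543], 0],
    [[0, 0, 0], [-0.0634, -0.0151, -0.0543], 0],
    [[0, 0, 0], [-0.0634, -0.0151, -0.0543], 0]
  ]
}}

```text
time_s: 22.8
eef_pos: [0.5459, 0.068, 0.1976]
ee_rot: [0.993, 0.117, 0.0, 0.001]
force: [1.9, -4.8, -0.1]
gripper_width: 0.0257
```

```bash
python3 - <<'E'
from h import *
im,K,E=grab("scene","s19.png")
p=sense()['eef_pos']-[.488,.0544,.0516]; print("ang", np.degrees(np.arctan2(p[2],.21-p[:2]@[.9728,.2317])), np.hypot(p[2],.21-p[:2]@[.9728,.2317]), abs(sense()['joint_vel']).max())
im=im[:,:,::-1]
ex=np.array([.9728,.2317,0]);ey=np.array([-.2317,.9728,0]);ez=np.array([0,0,1.])
hng=np.array([.488,.0544,.086])+.21*ex
big=cv2.resize(im[100:300,200:400],None,fx=4,fy=4,interpolation=cv2.INTER_CUBIC)[:650].copy()
for th,col in [(41.6,(0,0,255)),(44.2,(0,200,0)),(46.6,(255,0,0))]:
    t=np.radians(th); f=-np.cos(t)*ex+np.sin(t)*ez; n=np.sin(t)*ex+np.cos(t)*ez
    P=[hng+s*ey*.112+r*f+h*n for s,r,h in [(1,.006,.006),(1,.183,.006),(-1,.183,.006)]]+[hng+.112*s*ey+.183*f-.006*n for s in (1,-1)]
    q=((w2px(K,E,P)-[200,100]+.5)*4-.5).astype(int)
    for a,b in [(0,1),(1,2),(3,4)]: cv2.line(big,tuple(map(int,q[a])),tuple(map(int,q[b])),col,1)
cv2.imwrite("pics/c25.png",big[100:])
im,K,E=grab("top","t19.png")
E
```

```text
t 22.80 pos [0.5459 0.068  0.1976] psi 13.43 tilt 0.071 F [ 1.9 -4.8 -0.1] T [-0.99 -0.36 -0.05] w 0.0257 q [-0.    0.29  1.62 -0.    1.24  1.34]
ang 44.14836352293224 0.20970912863339528 0.0021623470507269645
t 22.85 pos [0.546  0.068  0.1977] psi 13.43 tilt 0.071 F [ 1.3 -6.4 -0.8] T [-0.96 -0.37 -0.02] w 0.0259 q [-0.    0.29  1.62 -0.    1.24  1.34]
```

View pics/c25.png

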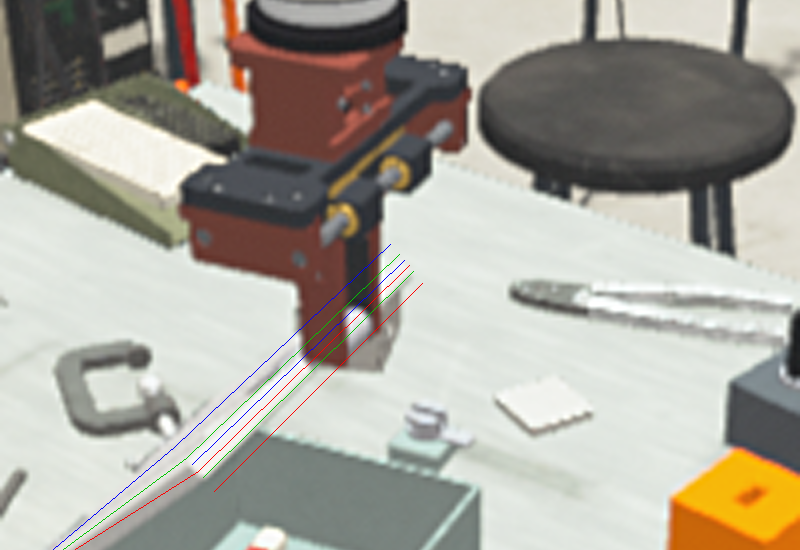

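View pics/t19.png

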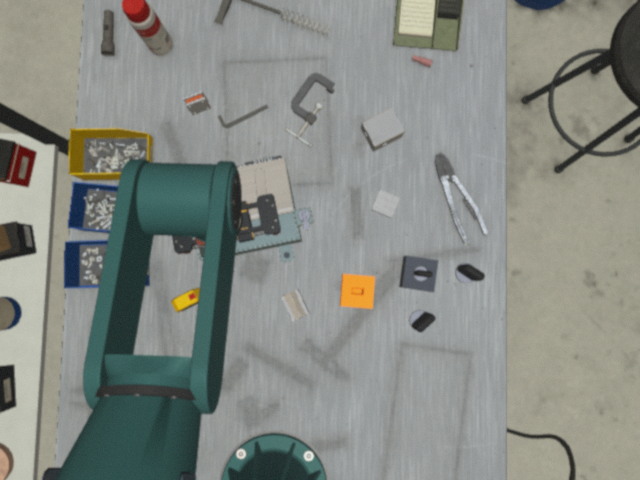

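The lid's front face lies on the line drawn for 44°. In the top picture the key is back in the stand at (422,273), and the tape measure (187,300), V-block (294,304) and coupon (386,203) haven't moved. I hand in.

```bash
python3 -c "
from bench import *
print(close_job())"
```

```text
the job is handed in; nothing more can be done
None
```

The job is done and handed in after about 23 s of robot time, with the arm still holding the lid at about 44°.

- **Screw and key:** I took the small key from the dark stand and used it to turn the screw counter-clockwise to about 1.57 rad, by the wrist picture. The tongue now points to the front, clear of the lid. The key is back upright in its stand, collar on the block.
- **Lid:** I gripped it by the barrel, raised it to about 55.6°, then eased it back to about 44.1°. That is 7.5 to 8° below balance. The arm's position and lid edges drawn over the scene picture agreed on both angles, to within about 1°.
- **Last checks:** The arm was still (joint speeds about 0.002 rad/s) and the grip on the barrel was 25.7 mm wide. The tape measure, V-block and coupon hadn't moved in the top picture.
- **What disagreed:** My first close on the barrel caught nothing. The pads seem to end about 20 mm behind the stated TCP, so I went 20 mm lower and gripped again. A steady sideways force of about 5 N remains at the wrist while holding, far below the limits.

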